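# Line up the portion pots, then bring the red-lidded jar to the front and hold the carousel

## Task

Get the counter ready for portioning spice: first slide the three steel pots into an even row on the wooden board, one standing upright inside each dark disc. Then take the carousel by its black centre knob, turn it until the jar with the red lid points straight at the blue front pointer on the foot, and finish still gripping the knob so the turntable is held still. Don't tip a pot over, and leave the other things on the counter where they are.

Things in the scene. Friction and masses are not known exactly. Their poses are not given: they have to be found in the camera images.
- board: Fixed light wooden board lying on the counter, 150 mm along its x, 290 mm along its y, 8 mm thick; origin at the centre of its underside, z up. Three dark discs (78 mm diameter, flush, flat) lie in a row along its y axis at its centre line, 95 mm apart.
- disc_left (a point): Centre of the dark disc at the board's +y end, on the board's top face (8 mm above the counter).
- disc_middle (a point): Centre of the middle dark disc, on the board's top face.
- disc_right (a point): Centre of the dark disc at the board's -y end, on the board's top face.
- pot_a: One of three identical loose open steel portion pots standing on the board, straight-sided, 54 mm outside diameter, 45 mm tall, wall 3 mm, about 90 g; origin at the centre of its underside, z up. Starts near the right (-y) disc; it does not matter which pot ends on which disc.
- pot_b: One of three identical loose open steel portion pots standing on the board, straight-sided, 54 mm outside diameter, 45 mm tall, wall 3 mm, about 90 g; origin at the centre of its underside, z up. Starts near the middle disc; it does not matter which pot ends on which disc.
- pot_c: One of three identical loose open steel portion pots standing on the board, straight-sided, 54 mm outside diameter, 45 mm tall, wall 3 mm, about 90 g; origin at the centre of its underside, z up. Starts near the left (+y) disc; it does not matter which pot ends on which disc.
- carousel: Fixed black round foot of the spice carousel, 244 mm diameter, 12 mm high; origin at the centre of its underside, on the turning axis, z up. A blue pointer tab (34 mm wide, reaching 166 mm from the axis) sticks out along the foot's own -x axis: that is the front.
- turntable (a joint): Angle of the turning tray on the foot, rad, positive anticlockwise seen from above; 0 or any whole turn = red-lidded jar at the front pointer. Starts between 0.8 and 5.5 and turns both ways without a stop; a little friction (about 0.06 N m) lets it stay where it is left.
- marked_lid (a point): Centre of the top of the red lid (44 mm diameter) of the marked jar, which also has a red band; 88 mm from the axis, 101 mm above the counter. The other four jars have white lids. All five are fixed to the wooden tray (240 mm diameter, top face 23 mm above the counter): 48 mm diameter, 72 degrees apart, tops at the same height.
- knob_mid (a point): Centre of the round black knob (38 mm diameter, 34 mm tall, from 123 to 157 mm above the counter) on a thin steel post on the turning axis; it is fixed to the tray and turns with it. This point is 140 mm above the counter. The knob's solid is called turntable_c0 in the rules.
- blender_jar: Bystander: loose glass blender jar, 130 mm diameter at the rim, 190 mm tall, at the left of the counter.
- bowl: Bystander: loose stainless steel bowl, 160 mm diameter, 70 mm high, at the right.
- gasket: Bystander: loose red silicone ring lying flat, 84 mm diameter, 6 mm thick, near right.
- spoon: Bystander: loose wooden spoon, 260 mm long, lying along its x beyond the board.
- screwdriver: Bystander: loose screwdriver with a grey plastic handle, lying along its x, just in front of the board, on the robot's side.
- tin: Bystander: loose green tin, 72 mm diameter, 100 mm tall, standing beyond the carousel.
There are look-alikes about, which are no part of the job. What is shaped like the pot_c but orange or purple is not meant.

How it is judged:
On the way, in this order (a step that is already met when the one before it is completed fails the run):
1. the three pots stand upright and let go on the board, one inside each dark disc (centre within 12 mm of the disc's centre) (horizontal distance between any of pot_a, pot_b, pot_c and disc_left below 0.012 m and horizontal distance between any of pot_a, pot_b, pot_c and disc_middle below 0.012 m and horizontal distance between any of pot_a, pot_b, pot_c and disc_right below 0.012 m and angle between each of pot_a, pot_b, pot_c's own z axis and vertical below 0.1 rad and z of each of pot_a, pot_b, pot_c in the frame of board below 0.014 m and linear speed of each of pot_a, pot_b, pot_c below 0.02 m/s and contact force between the fingers and pot_a below 0.1 N and contact force between the fingers and pot_b below 0.1 N and contact force between the fingers and pot_c below 0.1 N), for 0.2 s.
2. the red-lidded jar is at the front pointer (within 12 mm sideways) and the knob is gripped, turntable at rest (y of marked_lid in the frame of carousel between -0.012 and 0.012 m and x of marked_lid in the frame of carousel below -0.05 m and velocity of joint turntable between -0.05 and 0.05 rad/s and contact force between the fingers and turntable_c0 above 2 N), for 0.2 s.
At the end, for the whole second after the job is handed in: Each disc has an upright pot at rest, let go, within 12 mm of its centre; the red lid lies within 12 mm sideways of the pointer line, on the pointer's side; the turntable is still (under 0.05 rad/s) and the fingers press on the knob with over 2 N (all of step 1 and all of step 2); the arm keeps its last pose, push and grip.
It fails at once if a pot is tipped over (more than 0.7 rad) (angle between any of pot_a, pot_b, pot_c's own z axis and vertical above 0.7 rad).
It fails at once if another thing on the counter is moved by more than 30 mm (distance of any of blender_jar, bowl, gasket, spoon, screwdriver, tin from where it was at the start of the episode above 0.03 m).
It also fails if it takes over 70 s, if anything falls off the work surface, if the arm or the gripper's body presses on something with over 40 N, if the wrist force passes 120 N, or if a joint passes its speed limit or range.

## Robot

A 7-joint arm with a two-finger parallel gripper is mounted at the origin on the work surface. World frame = base frame: x ahead of the robot, y to its left, z up, the work surface at z = 0. Lengths are in m, angles in rad, forces in N, time in s.
With the tool pointing down it reaches from about 0.4 to 0.875 m from the base axis. Payload 19.3 kg.
Tool frame: the origin (TCP) lies midway between the tips of the shut fingers; the grasp point (between the pads) lies 19 mm behind it (bot.tcp_to_grasp is the distance from the TCP to the grasp point, in m); z points along the fingers, y is the direction in which the jaws open and shut (so a half turn about z gives the same grasp; the last joint's range is limited). The gripper opens to 85 mm and grips with 20 to 120 N. Pads are 22 mm wide; open, the fingers measure 114 mm over their backs; the gripper's body (76 mm by 85 mm) begins 54 mm behind the grasp point. The pads swing forward as they close: fully open they stand 13 mm farther back than shut.
Start: joints at [-1.291, 0.521, -0.036, 1.599, 0.021, 1.021, -0.113], TCP at [0.214, 0.587, 0.231] pointing down, gripper open.
Joint ranges: [-2.91, 2.91], [-0.3, 2.13], [-1.5, 1.42], [0.17, 2.43], [-1.26, 4.41], [0.16, 1.93], [-2.52, 2.52]. Speed limits (rad/s): [1.89, 1.89, 2.39, 2.39, 3.01, 3.01, 3.01].

## Interface

Orientations are given as [roll, pitch, yaw] about the fixed x, y, z axes, in that order (R = Rz(yaw) Ry(pitch) Rx(roll)).
In Python, from workcell import bot gives the robot as it stands. The module is installed in compiled form; this text tells all that it offers.
- The arm moves only by the tool drive_tool, never from a script. Its argument "series" is a list of rows, each a list of 5 numbers: the opening in per cent of the stroke, from 0 (shut) to 100 (fully open), then the shift along the world's x, y, z in m, then the turn about the world's z in rad. A call has 1 to 12 rows; each row shifts and turns the pose as measured when the row begins; what a row does not reach is not made up. A row lasts 1/10 s, in which the tool goes at most 50 mm and 8.59 degrees, less where a joint would pass 70% of its speed; a pose out of reach is approached as far as the arm can. A call with a gripper value outside its range is refused whole. The fingers move at their own pace and stop on an object; "newtons" is the grip in N (left out, the last holds). Time passes only in rows, so rows that do not move let the fingers close. It gives the time, the measured TCP pose, the force and the opening at its end, in the units of the state.
- bot.observe(): the state, without advancing time (a new reading comes with each control period).
- bot.grab_frame(name): name is "scene" or "top" or "wrist"; returns the picture (480x640x3 uint8, red, green, blue); there is no depth.
- bot.camera_info(name): a dict with "fx", "fy", "cx", "cy" (pixels), "k1" (the pictures are not rectified: a ray, as slopes to the right and down, at radius r is drawn at 1 + k1 r^2 times it, then the intrinsics apply), "cam_to_world" (4x4, takes a point from camera to world coordinates). Camera axes: x right, y down, z forward; pixel columns grow to the right and rows downward; lengths in m; the calibration is good to about 2 mm. A picture is of the moment at which its call begins: read the wrist's pose just before it. camera_info takes no time and is no camera call; for the wrist camera it gives the pose at the moment of the call.
- bot.job_done(): hands the job in, once; it reports no verdict.
Trained networks look in the newest picture that a camera, given by its name, has taken for a name from the list of things; names that differ only in an ending like _2 or _b are one class to them, and where a whole thing is asked for, a point or a joint stands for the part that bears it (a point fixed in the world has none). Each returns a list of dicts, best first, with "conf" (0 to 1); they miss things now and then, are a little off and sometimes report something else, mostly with a low value. They report only what shows in the picture. A call takes as long as a camera call. They do not tell look-alikes from the thing itself.
- bot.masks_of(camera, target): "mask" (480x640 bool, what is visible of it) and "point" ([column, row] in pixels, amid what is visible of it).
The state is a dict: "clock": time; "qpos": joint angles; "qd": joint speeds; "joint_efforts": joint torques, N m; "position": TCP position; "tool_rot": TCP orientation; "force": force on the tool from outside, world axes, zero at the start; "moment": the same for the moment, N m; "grip_width": finger opening in m.
Only numpy, scipy, OpenCV 4.12 (cv2) and the standard library are available. Lean on these libraries where they do the work, as an engineer would, in place of code of your own. Each camera call takes 0.05 s, during which the arm holds its last target.

## Working session

There is one attempt and no reset: what is moved stays moved. The work goes in short steps, Python scripts to look and compute and a tool call to move; the robot and the scene stay as the last step left them, time stands still between calls to the robot, and variables do not carry over. Pictures are saved under pics/ and viewed, and the job is handed in when it is done.

Besides the shell and the picture viewer there is one more tool, called after "Request:" in YAML: its name, and indented under it one key for each argument. drive_tool: Moves the arm, as the interface text tells. Its arguments: {"type":"object","properties":{"series":{"type":"array","items":{"type":"array","items":{"type":"number"}}},"newtons":{"type":"number"}},"required":["series"]}

```bash
mkdir -p pics; cat > h.py <<'E'
import numpy as np, cv2
from workcell import bot
def snap(cam,name,crop=None,scale=1):
    im=bot.grab_frame(cam)
    o=im if crop is None else im[crop[1]:crop[3],crop[0]:crop[2]]
    o=cv2.resize(o,None,fx=scale,fy=scale,interpolation=cv2.INTER_CUBIC) if scale!=1 else o
    cv2.imwrite('pics/'+name+'.png',o[:,:,::-1]); return im
def K(c): return np.array([[c['fx'],0,c['cx']],[0,c['fy'],c['cy']],[0,0,1.]])
def px2w(cam,uv,z,c=None):
    c=c or bot.camera_info(cam)
    p=cv2.undistortPoints(np.array(uv,float).reshape(-1,1,2),K(c),np.array([c['k1'],0,0,0.])).reshape(-1,2)
    T=np.array(c['cam_to_world']); d=np.c_[p,np.ones(len(p))]@T[:3,:3].T; o=T[:3,3]
    return o+d*((z-o[2])/d[:,2])[:,None]
def w2px(cam,P,c=None):
    c=c or bot.camera_info(cam)
    T=np.linalg.inv(np.array(c['cam_to_world'])); 
    r,_=cv2.Rodrigues(T[:3,:3])
    return cv2.projectPoints(np.array(P,float).reshape(-1,1,3),r,T[:3,3],K(c),np.array([c['k1'],0,0,0.]))[0].reshape(-1,2)
E
python3 - <<'E'
from h import *
for c in('scene','top','wrist'):
    snap(c,c+'0'); i=bot.camera_info(c); print(c,i['fx'],i['k1'],np.round(i['cam_to_world'],3).tolist())
print(bot.observe())
E
```

```text
scene 494.99628731343824 -0.12214228043548915 [[-0.468, 0.578, -0.668, 1.558], [0.883, 0.296, -0.364, 0.554], [-0.012, -0.761, -0.649, 1.059], [0.0, 0.0, 0.0, 1.0]]
top 442.0451993109679 0.007064833965477108 [[-0.064, -0.975, 0.211, 0.376], [-0.998, 0.061, -0.018, 0.035], [0.004, -0.212, -0.977, 1.107], [0.0, 0.0, 0.0, 1.0]]
wrist 418.52160696581853 -0.0070307290458715005 [[0.342, 0.9, 0.271, 0.145], [0.94, -0.327, -0.099, 0.612], [-0.001, 0.288, -0.957, 0.373], [0.0, 0.0, 0.0, 1.0]]
{'clock': 0.15, 'qpos': array([-1.29119848,  0.52187919, -0.03632153,  1.5998485 ,  0.02118205,
        1.02111971, -0.11275499]), 'qd': array([ 0.00049642, -0.00172126,  0.00062177, -0.00186943,  0.00119757,
        0.00095642, -0.00026801]), 'joint_efforts': array([ 2.19745343e-03, -9.27385855e+01,  1.98065624e+00, -3.70059085e+01,
        1.79534551e-02,  6.31338960e-03, -7.18918812e-06]), 'position': array([0.21413343, 0.58690822, 0.23086694]), 'tool_rot': array([-3.14072328e+00,  4.62575363e-05,  2.79181251e+00]), 'force': array([-0.10706637, -0.29954547, -0.89421717]), 'moment': array([ 0.0330807 , -0.00603096, -0.0012508 ]), 'grip_width': 0.08562426621953756}
```

View pics/top0.png

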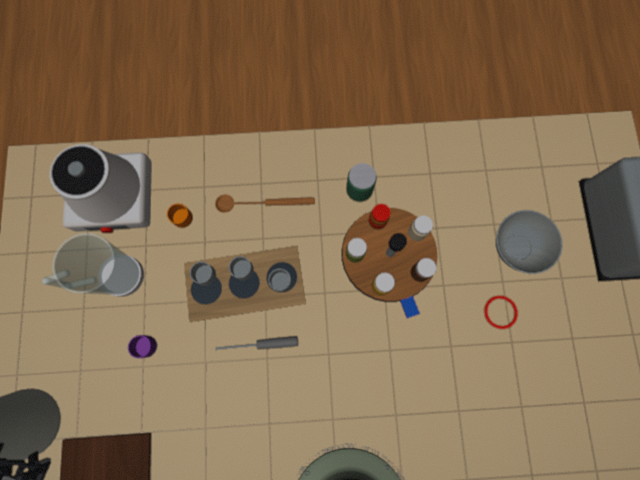

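View pics/scene0.png

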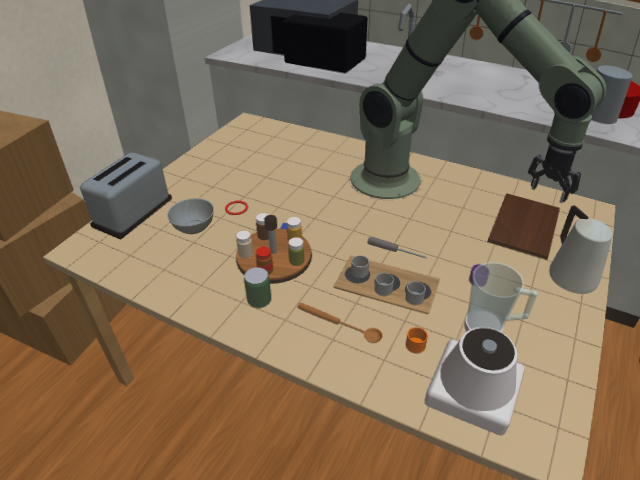

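View pics/wrist0.png

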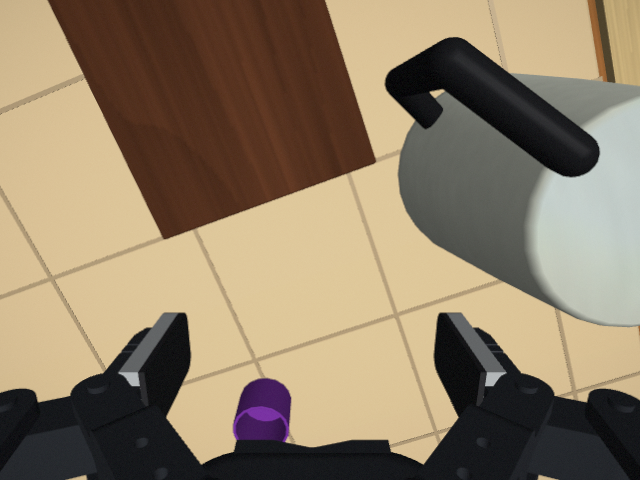

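```bash
python3 - <<'E'
from h import *
im=snap('top','topboard',(170,230,330,340),5)
o=cv2.resize(im[190:330,325:455],None,fx=4.5,fy=4.5,interpolation=cv2.INTER_CUBIC);cv2.imwrite('pics/topcar.png',o[:,:,::-1])
for t in('pot_a','board','carousel','knob_mid','marked_lid'):
    for m in bot.masks_of('top',t)[:6]:
        ys,xs=np.where(m['mask']); print(t,round(m['conf'],2),m['point'],xs.min(),xs.max(),ys.min(),ys.max(),len(xs))
        if m['conf']>.5: np.save(f"pics/m_{t}_{int(m['point'][0])}.npy",m['mask'])
E
```

```text
pot_a 0.92 [279.0, 281.7] 268 290 269 292 427
pot_a 0.77 [142.0, 345.0] 128 156 335 358 554
pot_a 0.71 [242.3, 267.3] 229 253 256 280 469
pot_a 0.7 [180.0, 217.9] 167 192 204 227 449
pot_a 0.56 [201.0, 271.5] 190 215 261 285 516
board 0.76 [247.3, 288.3] 184 304 246 321 5406
board 0.46 [243.4, 267.1] 229 253 256 280 448
carousel 0.7 [389.3, 252.8] 341 436 204 318 7538
knob_mid 0.57 [386.6, 253.0] 342 436 204 300 7063
marked_lid 0.77 [387.0, 252.8] 342 436 204 300 7264
```

View pics/topboard.png

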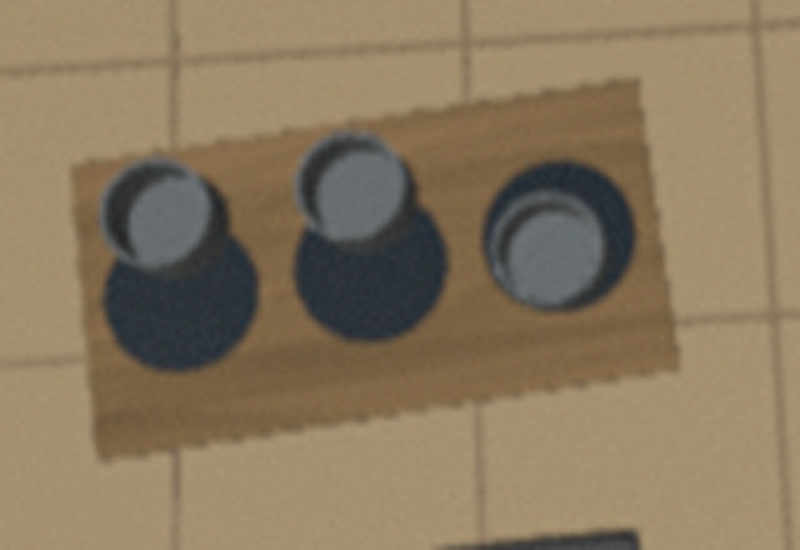

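View pics/topcar.png

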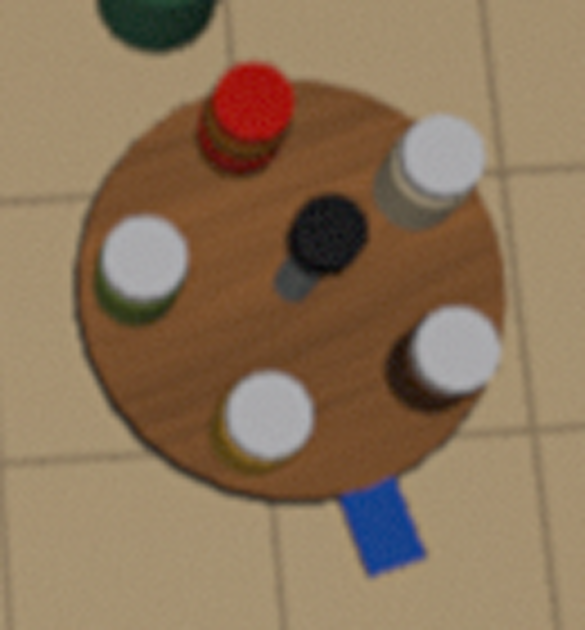

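```bash
cat >> h.py <<'E'
def cr(p,x0,y0,s): return (np.array(p,float)+.5)/s-.5+np.array([x0,y0])
E
python3 - <<'E'
from h import *
b=cr([(72,163),(638,80),(680,370),(100,460)],170,230,5)
B=px2w('top',b,.008);print('corners',B.round(4).tolist(),'ctr',B.mean(0).round(4))
print([np.linalg.norm(B[i]-B[(i+1)%4]).round(4) for i in range(4)])
D=px2w('top',cr([(181,296),(371,268),(560,236)],170,230,5),.008);print('discs',D.round(4).tolist(),np.linalg.norm(np.diff(D,axis=0),axis=1))
P=px2w('top',cr([(158,214),(353,187),(547,250)],170,230,5),.053);print('pots',P.round(4).tolist())
kn=px2w('top',cr([(327,234)],325,190,4.5),.157);L=px2w('top',cr([(252,103),(443,157),(457,350),(270,415),(145,258)],325,190,4.5),.101)
print('knob',kn.round(4),'lids',L.round(4).tolist(),'ctr',L.mean(0).round(4),np.linalg.norm(L-L.mean(0),axis=1).round(3))
t=px2w('top',cr([(290,290)],325,190,4.5),.023);print('tray',t.round(4))
bl=px2w('top',cr([(370,578),(426,556)],325,190,4.5),.012);print('pointer tip',bl.round(4),bl.mean(0))
c=L.mean(0);d=bl.mean(0)-c;print(np.degrees(np.arctan2(d[1],d[0])),np.linalg.norm(d[:2]), np.degrees(np.arctan2(*(L[0]-c)[[1,0]])))
for w in (.0,.0):pass
gasket=None
cx=[('screwdriver handle L',[(258,344)],.012),('sd R',[(297,341)],.012),('sd tip',[(217,348)],.003),('tin',[(362,173)],.1),('spoon',[(225,203)],.01),('orange',[(179,215)],.045),('purple',[(143,346)],.045),('spoonR',[(314,201)],.01),('blender',[(85,262)],.19)]
for n,p,z in cx: print(n,px2w('top',p,z).round(3))
E
```

```text
corners [[0.597, 0.3741, 0.008], [0.6219, 0.0873, 0.008], [0.4738, 0.074, 0.008], [0.448, 0.3598, 0.008]] ctr [0.5352 0.2238 0.008 ]
[np.float64(0.2878), np.float64(0.1487), np.float64(0.287), np.float64(0.1497)]
discs [[0.5262, 0.3198, 0.008], [0.5342, 0.2252, 0.008], [0.5444, 0.1304, 0.008]] [0.09494576 0.09538132]
pots [[0.5604, 0.3189, 0.053], [0.5676, 0.2251, 0.053], [0.5311, 0.133, 0.053]]
knob [[ 0.5837 -0.1405  0.157 ]] lids [[0.6689, -0.1184, 0.101], [0.6333, -0.2156, 0.101], [0.531, -0.2114, 0.101], [0.5036, -0.1126, 0.101], [0.5891, -0.0555, 0.101]] ctr [ 0.5852 -0.1427  0.101 ] [0.087 0.087 0.088 0.087 0.087]
tray [[ 0.5825 -0.1416  0.023 ]]
pointer tip [[ 0.4225 -0.1718  0.012 ]
 [ 0.4324 -0.2036  0.012 ]] [ 0.42744269 -0.18771378  0.012     ]
-164.0796555432981 0.1640260728447797 16.209419694344597
screwdriver handle L [[0.384 0.194 0.012]]
sd R [[0.385 0.099 0.012]]
sd tip [[0.381 0.295 0.003]]
tin [[ 0.771 -0.083  0.1  ]]
spoon [[0.746 0.268 0.01 ]]
orange [[0.71  0.376 0.045]]
purple [[0.396 0.457 0.045]]
spoonR [[0.737 0.038 0.01 ]]
blender [[0.574 0.525 0.19 ]]
```

Request:
drive_tool:
  series:
    - [100,0.0346,-0.0268,0,-0.113]
    - [100,0.0346,-0.0268,0,-0.113]
    - [100,0.0346,-0.0268,0,-0.113]
    - [100,0.0346,-0.0268,0,-0.113]
    - [100,0.0346,-0.0268,0,-0.113]
    - [100,0.0346,-0.0268,0,-0.113]
    - [100,0.0346,-0.0268,0,-0.113]
    - [100,0.0346,-0.0268,0,-0.113]
    - [100,0.0346,-0.0268,0,-0.113]
    - [100,0.0346,-0.0268,0,-0.113]
  newtons: 25

```text
clock: 1.45
position: [0.5653, 0.312, 0.2322]
tool_rot: [3.139, -0.005, 1.631]
force: [0.0, 1.3, 0.7]
grip_width: 0.0854
```

Request:
drive_tool:
  series:
    - [100,0,0,0,0]
    - [100,-0.005,0.007,-0.04,0.03]

```text
clock: 1.65
position: [0.5682, 0.3129, 0.1959]
tool_rot: [3.13, -0.006, 1.646]
force: [0.6, 1.4, -0.7]
grip_width: 0.0853
```

```bash
python3 - <<'E'
from h import *
print(bot.observe()['position'],bot.observe()['tool_rot'],bot.observe()['qpos'].round(2))
c=bot.camera_info('wrist'); snap('wrist','w1'); print(bot.observe()['position'])
print(w2px('wrist',[[.5604,.3189,.053],[.5262,.3198,.008],[.5342,.2252,.008]],c).round(0))
E
```

```text
[0.56821729 0.3129093  0.19589909] [ 3.12998291 -0.00555177  1.64604003] [-0.78  0.61  0.29  1.59 -0.2   0.96 -0.35]
[0.56348103 0.31273215 0.18680271]
[[300. 215.]
 [258. 199.]
 [263. 307.]]
```

View pics/w1.png

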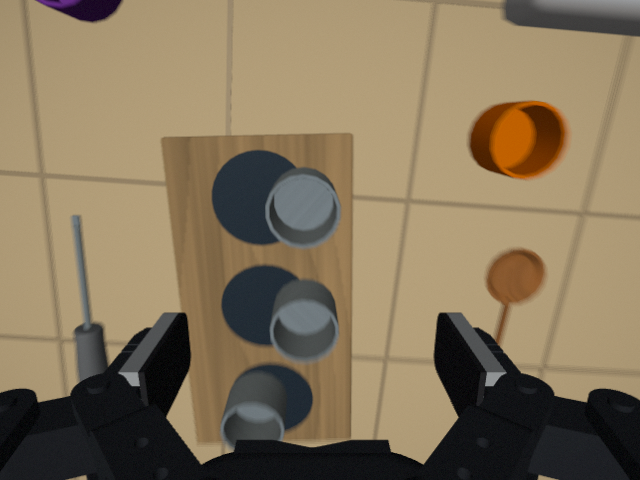

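Wrist view: steel pots at (303,207), (303,320) and (255,410); look-alikes are orange at (518,140) and purple at (80,5), both off the board and rejected. The projected positions match the picture.

Request:
drive_tool:
  series:
    - [100,0,0.006,-0.03,0.016]
    - [100,-0.002,0.003,-0.03,0.008]
    - [100,0,0,-0.03,0]
    - [100,0,0,0,0]

```text
clock: 2.1
position: [0.5593, 0.3225, 0.0936]
tool_rot: [-3.139, 0.0, 1.677]
force: [-1.4, -0.4, -1.0]
grip_width: 0.0855
```

Request:
drive_tool:
  series:
    - [100,0.001,-0.003,-0.025,-0.014]
    - [100,0,0,-0.025,0]
    - [100,0,0,-0.018,0]
    - [100,0,0,0,0]
    - [100,0,0,0,0]

```text
clock: 2.6
position: [0.5625, 0.3216, 0.0306]
tool_rot: [3.14, -0.002, 1.663]
force: [-0.2, 1.0, -0.1]
grip_width: 0.0854
```

Request:
drive_tool:
  series:
    - [100,-0.002,-0.003,-0.012,0]
    - [100,0,0,0,0]
    - [45,0,0,0,0]
    - [20,0,0,0,0]
    - [20,0,0,0,0]
    - [20,0,0,0,0]
    - [20,0,0,0,0]

```text
clock: 3.3
position: [0.562, 0.3195, 0.0218]
tool_rot: [3.136, -0.005, 1.663]
force: [-0.0, 0.3, -1.0]
grip_width: 0.054
```

```bash
python3 - <<'E'
from h import *
snap('top','t2',(170,230,330,340),5)
print(bot.observe()['position'],bot.observe()['grip_width'])
E
```

```text
[0.56194514 0.31944426 0.02179632] 0.053814500433309306
```

View pics/t2.png

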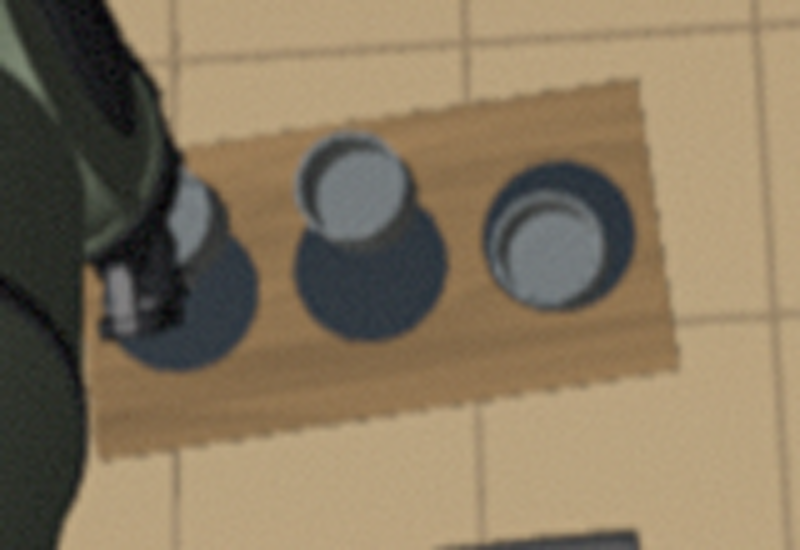

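Gripped (54 mm). Slide to the left disc.

Request:
drive_tool:
  series:
    - [20,-0.012,0,0,0]
    - [20,-0.012,0,0,0]
    - [20,-0.01,0,0,0]
    - [20,0,0,0,0]
    - [20,0,0,0,0]

```text
clock: 3.85
position: [0.5239, 0.3196, 0.0218]
tool_rot: [3.137, -0.005, 1.664]
force: [-0.4, 0.9, -1.1]
grip_width: 0.0542
```

Request:
drive_tool:
  series:
    - [20,0.002,0,0,0]
    - [20,0,0,0,0]
    - [100,0,0,0,0]
    - [100,0,0,0,0]
    - [100,0,0,0,0]
    - [100,0,0,0.03,0]
    - [100,0,0,0.03,0]
    - [100,0.01,-0.03,0.02,0]
    - [100,0.02,-0.04,0,0]
    - [100,0.01,-0.025,0,0]
    - [100,0,0,0,0]

```text
clock: 4.95
position: [0.5679, 0.2218, 0.1051]
tool_rot: [3.136, -0.004, 1.666]
force: [-0.6, -0.7, 0.1]
grip_width: 0.0852
```

Request:
drive_tool:
  series:
    - [100,0,0.003,-0.02,0]
    - [100,0,0,-0.025,0]
    - [100,0,0,-0.025,0]
    - [100,0,0,0,0]
    - [100,0,0,0,0]

```text
clock: 5.45
position: [0.5686, 0.2258, 0.0344]
tool_rot: [3.134, -0.006, 1.664]
force: [-0.1, 0.2, 0.4]
grip_width: 0.0851
```

Request:
drive_tool:
  series:
    - [100,-0.001,-0.001,-0.013,0]
    - [100,0,0,0,0]
    - [20,0,0,0,0]
    - [20,0,0,0,0]
    - [20,0,0,0,0]
    - [20,0,0,0,0]
    - [20,0,0,0,0]

```text
clock: 6.15
position: [0.569, 0.2261, 0.0244]
tool_rot: [3.129, -0.008, 1.665]
force: [-0.4, 0.2, -1.2]
grip_width: 0.0539
```

Request:
drive_tool:
  series:
    - [20,-0.011,0,0,0]
    - [20,-0.011,0,0,0]
    - [20,-0.01,0,0,0]
    - [20,0,0,0,0]
    - [20,0,0,0,0]

```text
clock: 6.65
position: [0.5333, 0.2262, 0.0245]
tool_rot: [3.13, -0.008, 1.666]
force: [-0.1, -0.0, -1.0]
grip_width: 0.0541
```

Request:
drive_tool:
  series:
    - [20,0.001,0,0,0]
    - [20,0,0,0,0]
    - [100,0,0,0,0]
    - [100,0,0,0,0]
    - [100,0,0,0,0]
    - [100,0,0,0.03,0]
    - [100,0,0,0.03,0]
    - [100,0,-0.03,0.02,0]
    - [100,0,-0.04,0,0]
    - [100,0,-0.02,0,0]
    - [100,0,0,0,0]

```text
clock: 7.75
position: [0.5352, 0.1337, 0.1076]
tool_rot: [3.128, -0.008, 1.667]
force: [0.2, 0.5, 0.4]
grip_width: 0.0856
```

Request:
drive_tool:
  series:
    - [100,-0.004,0,-0.025,0]
    - [100,0,0,-0.025,0]
    - [100,0,0,-0.023,0]
    - [100,0,0,0,0]
    - [100,0,0,0,0]

```text
clock: 8.25
position: [0.5321, 0.1357, 0.0337]
tool_rot: [3.126, -0.009, 1.667]
force: [-0.3, -0.0, 0.7]
grip_width: 0.0855
```

Request:
drive_tool:
  series:
    - [100,-0.001,-0.002,-0.012,0]
    - [100,0,0,0,0]
    - [20,0,0,0,0]
    - [20,0,0,0,0]
    - [20,0,0,0,0]
    - [20,0,0,0,0]
    - [20,0,0,0,0]

```text
clock: 8.95
position: [0.5327, 0.1348, 0.0243]
tool_rot: [3.121, -0.011, 1.668]
force: [-0.2, 0.8, -0.6]
grip_width: 0.0538
```

Request:
drive_tool:
  series:
    - [20,0.006,-0.002,0,0]
    - [20,0.005,-0.001,0,0]
    - [20,0,0,0,0]
    - [20,0,0,0,0]

```text
clock: 9.35
position: [0.5451, 0.1315, 0.0245]
tool_rot: [3.121, -0.011, 1.667]
force: [-0.2, -0.3, -1.2]
grip_width: 0.0537
```

Request:
drive_tool:
  series:
    - [100,0,0,0,0]
    - [100,0,0,0,0]
    - [100,0,0,0,0]
    - [100,0,0,0.03,0]
    - [100,0,0,0.04,0]
    - [100,0,0,0.045,0]
    - [100,0,0,0.045,0]
    - [100,0.008,-0.04,0.02,0]
    - [100,0.01,-0.045,0,0]
    - [100,0.01,-0.045,0,0]
    - [100,0.01,-0.045,0,0]
    - [100,0,0,0,0]

```text
clock: 10.55
position: [0.5812, -0.0484, 0.213]
tool_rot: [3.119, -0.01, 1.673]
force: [-0.6, 0.6, -0.5]
grip_width: 0.0853
```

```bash
python3 - <<'E'
from h import *
snap('top','t3',(170,230,330,340),5)
o=bot.observe();print(o['position'],o['tool_rot'],o['qpos'].round(2))
E
```

```text
[ 0.58099497 -0.04533541  0.21275843] [ 3.11989659 -0.01172349  1.67566656] [-0.23  0.48  0.3   1.76 -0.2   0.9   0.26]
```

View pics/t3.png

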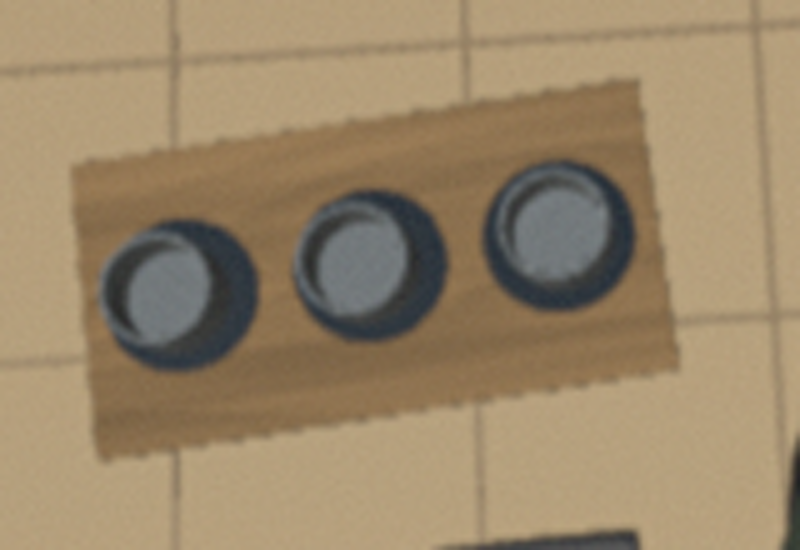

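```bash
python3 - <<'E'
from h import *
D=px2w('top',cr([(181,296),(371,268),(560,236)],170,230,5),.008)
P=px2w('top',cr([(156,290),(352,257),(553,221)],170,230,5),.053)
print(P.round(4),(P-D).round(4)[:,:2])
E
```

```text
[[0.5237 0.32   0.053 ]
 [0.5336 0.2264 0.053 ]
 [0.545  0.1295 0.053 ]] [[-0.0025  0.0002]
 [-0.0006  0.0012]
 [ 0.0006 -0.0008]]
```

Request:
drive_tool:
  series:
    - [100,0,-0.04,0,0.14]
    - [100,0.002,-0.04,0,0.14]
    - [100,0,-0.012,0,0.14]
    - [100,0,0,0,0.14]
    - [100,0,0,0,0.14]
    - [100,0,0,0,0.14]
    - [100,0,0,0,0.14]
    - [100,0,0,0,0.14]
    - [100,0,0,0,0]
    - [100,0,0,0,0]
  newtons: 60

```text
clock: 11.6
position: [0.5825, -0.1302, 0.2115]
tool_rot: [3.119, -0.016, 2.845]
force: [-1.0, -0.3, 0.1]
grip_width: 0.0853
```

```bash
python3 - <<'E'
from h import *
o=bot.observe();print(o['position'],o['tool_rot'],o['qpos'].round(2))
c=bot.camera_info('wrist');snap('wrist','w4');print(w2px('wrist',[[.584,-.1415,.157],[.6689,-.1184,.101]],c).round(0))
E
```

```text
[ 0.58246885 -0.13016669  0.2114993 ] [ 3.1192895  -0.01639284  2.84535483] [ 0.13  0.51  0.01  1.69 -0.04  0.96  1.43]
[[290. 279.]
 [362. 351.]]
```

View pics/w4.png

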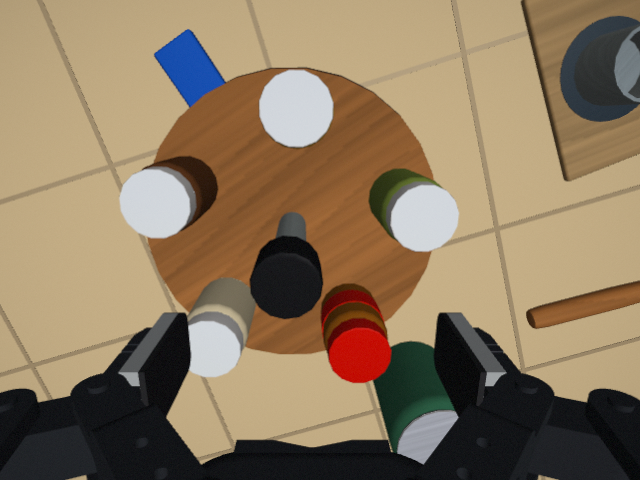

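Request:
drive_tool:
  series:
    - [100,0.001,-0.011,0,0]
    - [100,0,0,0,0]
    - [100,0,0,0,0]

```text
clock: 11.95
position: [0.5836, -0.1417, 0.2115]
tool_rot: [3.12, -0.016, 2.84]
force: [0.9, 0.0, 0.6]
grip_width: 0.0854
```

Request:
drive_tool:
  series:
    - [100,0,0,-0.03,0]
    - [100,0,0,-0.03,0]
    - [100,0,0,-0.02,0]
    - [100,0,0,0,0]
    - [100,0,0,0,0]

```text
clock: 12.45
position: [0.5843, -0.1421, 0.1305]
tool_rot: [3.12, -0.014, 2.836]
force: [0.1, 0.1, 0.9]
grip_width: 0.0852
```

Request:
drive_tool:
  series:
    - [100,0,0,-0.01,0]
    - [100,0,0,0,0]
    - [30,0,0,0,0]
    - [10,0,0,0,0]
    - [10,0,0,0,0]
    - [10,0,0,0,0]
    - [10,0,0,0,0]
    - [10,0,0,0,0]
    - [10,0,0,0,0]

```text
clock: 13.35
position: [0.5856, -0.1434, 0.1236]
tool_rot: [3.121, -0.009, 2.835]
force: [1.4, 0.1, -0.4]
grip_width: 0.0364
```

Request:
drive_tool:
  series:
    - [10,0,0,0,-0.08]
    - [10,0,0,0,-0.12]
    - [10,0,0,0,-0.12]
    - [10,0,0,0,-0.12]
    - [10,0,0,0,-0.12]
    - [10,0,0,0,-0.12]
    - [10,0,0,0,-0.06]
    - [10,0,0,0,0]

```text
clock: 14.15
position: [0.5871, -0.1421, 0.1236]
tool_rot: [3.119, -0.008, 2.069]
force: [1.1, -1.6, 0.6]
grip_width: 0.0366
```

```bash
python3 - <<'E'
from h import *
o=bot.observe();print(o['position'],o['tool_rot'],o['qpos'].round(2),o['moment'],o['grip_width'])
snap('top','t5',(325,190,455,330),4.5)
snap('scene','s5')
E
```

```text
[ 0.58705688 -0.14212374  0.12358326] [ 3.11873659 -0.00784008  2.06871066] [ 0.    0.63  0.21  1.77 -0.21  0.76  0.83] [-1.0840287   1.01813224 -0.04115539] 0.036594128148971165
```

View pics/t5.png

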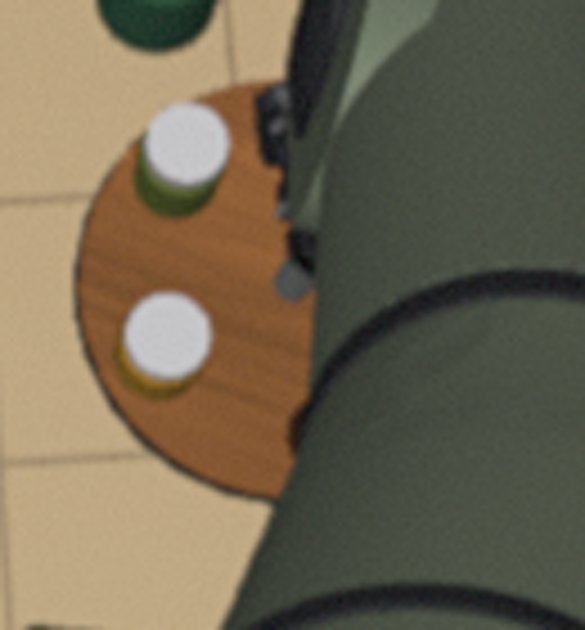

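View pics/s5.png

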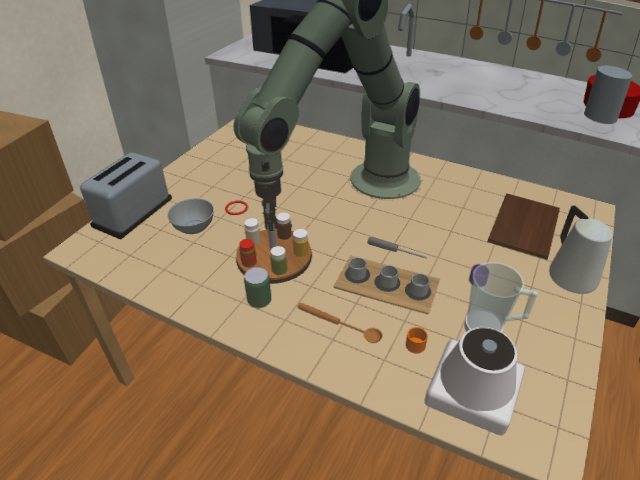

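Request:
drive_tool:
  series:
    - [10,0,0,0,-0.08]
    - [10,-0.001,0,0,-0.12]
    - [10,0,0,0,-0.12]
    - [10,0,0,0,-0.12]
    - [10,0,0,0,-0.12]
    - [10,0,0,0,-0.12]
    - [10,0,0,0,-0.12]
    - [10,0,0,0,-0.12]
    - [10,0,0,0,-0.12]
    - [10,0,0,0,-0.08]
    - [10,0,0,0,0]

```text
clock: 15.35
position: [0.5898, -0.1428, 0.1236]
tool_rot: [3.113, -0.009, 0.928]
force: [2.2, -4.2, 2.4]
grip_width: 0.0369
```

Request:
drive_tool:
  series:
    - [10,-0.002,0,0,-0.08]
    - [10,-0.002,0,0,-0.12]
    - [10,-0.001,0,0,-0.12]
    - [10,0,0,0,-0.12]
    - [10,0,0,0,-0.12]
    - [10,0,0,0,-0.12]
    - [10,0,0,0,-0.12]
    - [10,0,0,0,-0.12]
    - [10,0,0,0,-0.06]
    - [10,0,0,0,0]

```text
clock: 16.35
position: [0.5904, -0.1453, 0.1237]
tool_rot: [3.108, -0.017, -0.076]
force: [-0.2, -3.6, 3.1]
grip_width: 0.0368
```

```bash
python3 - <<'E'
from h import *
o=bot.observe();print(o['position'],o['tool_rot'],o['qpos'].round(2),o['moment'],o['grip_width'])
snap('top','t6',(325,190,455,330),4.5)
snap('scene','s6',(200,180,340,320),5)
c=bot.camera_info('wrist');snap('wrist','w6')
E
```

```text
[ 0.59042603 -0.14529566  0.12365673] [ 3.10792785 -0.01697234 -0.07585363] [-0.39  0.79  0.82  1.79 -0.7   0.86 -0.9 ] [ 1.78180383  0.00795044 -0.06998504] 0.036810160487072224
```

View pics/t6.png

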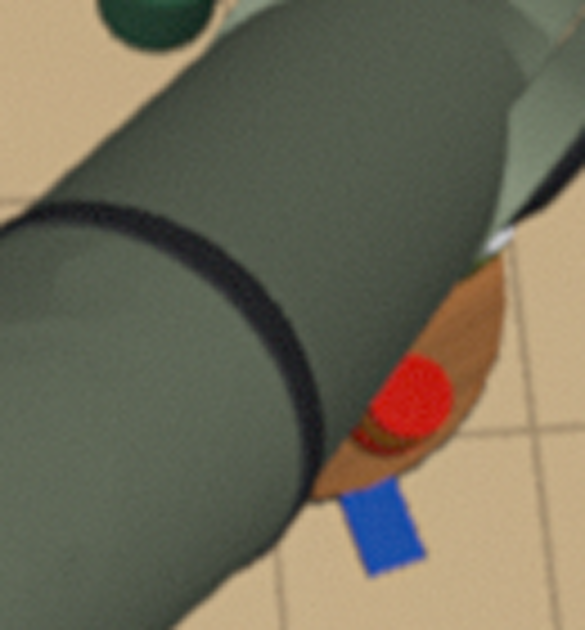

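View pics/s6.png

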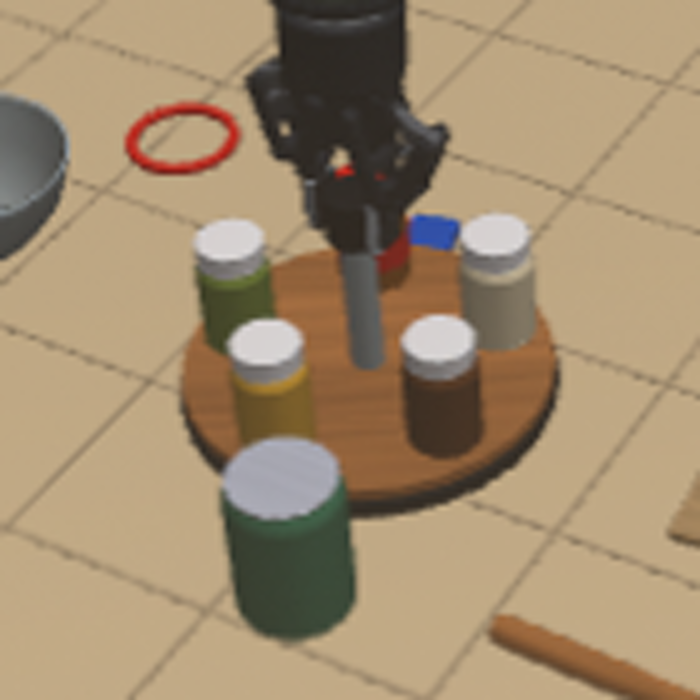

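View pics/w6.png

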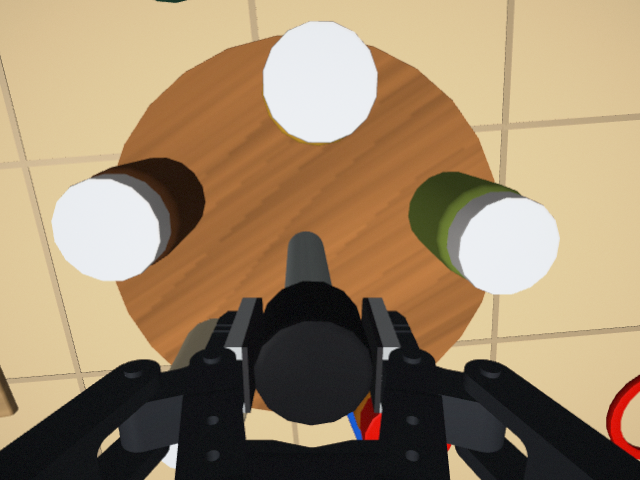

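```bash
python3 - <<'E'
from h import *
L=px2w('top',cr([(410,396)],325,190,4.5),.101)[0]
for c in ([.5852,-.1427],[.5837,-.1405],[.5825,-.1416]):
    d=L[:2]-c; print(L.round(4),np.linalg.norm(d),np.degrees(np.arctan2(d[1],d[0])))
E
```

```text
[ 0.5088 -0.1848  0.101 ] 0.08724940223663719 -151.1170136563044
[ 0.5088 -0.1848  0.101 ] 0.0870390165149324 -149.37173633546416
[ 0.5088 -0.1848  0.101 ] 0.08544667239625148 -149.59649045711146
```

Request:
drive_tool:
  series:
    - [10,-0.003,0.001,0,-0.06]
    - [10,-0.003,0.001,0,-0.07]
    - [10,0,0,0,-0.05]
    - [10,0,0,0,0]
    - [10,0,0,0,0]

```text
clock: 17.0
position: [0.5901, -0.1459, 0.1242]
tool_rot: [3.104, -0.03, -0.251]
force: [-0.6, -2.6, 3.7]
grip_width: 0.0365
```

```bash
python3 - <<'E'
from h import *
o=bot.observe();print(o['position'],o['tool_rot'],o['force'],o['moment'],o['grip_width'])
snap('top','t7',(325,190,455,330),4.5)
E
```

```text
[ 0.5900706  -0.1458711   0.12416246] [ 3.10365758 -0.02983636 -0.25121605] [-0.62305856 -2.59492536  3.725933  ] [ 0.408785    0.31493653 -0.07900318] 0.03653932937186
```

View pics/t7.png

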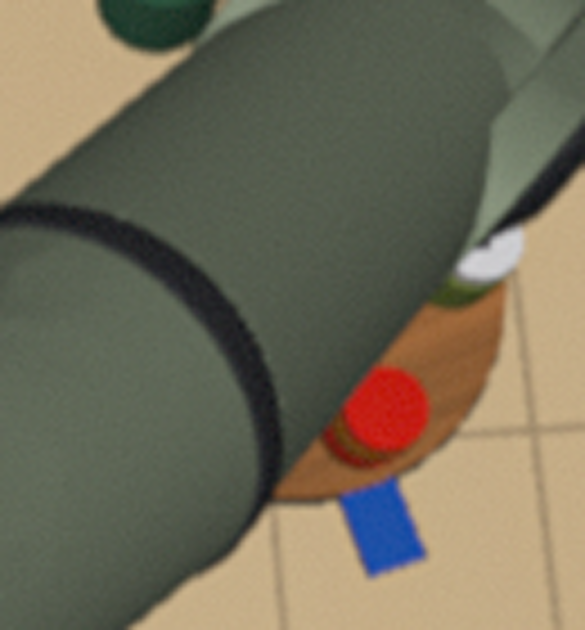

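Request:
drive_tool:
  series:
    - [10,-0.002,0.001,0,-0.03]
    - [10,0,0,0,-0.03]
    - [10,0,0,0,0]
    - [10,0,0,0,0]
    - [10,0,0,0,0]

```text
clock: 17.55
position: [0.59, -0.1459, 0.1244]
tool_rot: [3.103, -0.035, -0.31]
force: [0.0, -3.8, 1.6]
grip_width: 0.0364
```

```bash
python3 - <<'E'
from h import *
o=bot.observe();print(o['position'],o['tool_rot'],o['force'],o['moment'],o['grip_width'])
im=snap('top','t8',(325,190,455,330),4.5)
c=im[190:330,325:455].astype(int);c=cv2.resize(im[190:330,325:455],None,fx=4.5,fy=4.5,interpolation=cv2.INTER_CUBIC).astype(int)
m=((c[:,:,0]>190)&(c[:,:,1]<60)).astype(np.uint8)
cs=max(cv2.findContours(m,0,2)[0],key=cv2.contourArea);e=cv2.minEnclosingCircle(cs);print(e)
L=px2w('top',cr([e[0]],325,190,4.5),.101)[0];d=L[:2]-[.5852,-.1427];print(L,np.linalg.norm(d),np.degrees(np.arctan2(d[1],d[0])))
b=((c[:,:,2]>c[:,:,0]+60)).astype(np.uint8);cs=max(cv2.findContours(b,0,2)[0],key=cv2.contourArea);r=cv2.minAreaRect(cs);bp=cv2.boxPoints(r)
W=px2w('top',cr(bp,325,190,4.5),.012);print(W.round(4));
i=np.argsort(W[:,0]);u=W[i[:2]].mean(0)-W[i[2:]].mean(0);print('axis ang',np.degrees(np.arctan2(u[1],u[0])));t=W[i[:2]].mean(0)[:2]-[.5852,-.1427];print('tip ang',np.degrees(np.arctan2(t[1],t[0])),np.linalg.norm(t))
E
```

```text
[ 0.58995086 -0.14594549  0.1243686 ] [ 3.10305297 -0.0346602  -0.30966001] [ 0.01101331 -3.79985368  1.61806566] [ 0.72321397 -0.09154057 -0.1105496 ] 0.03643501532997445
((376.7804260253906, 412.2955017089844), 38.315242767333984)
[ 0.50154278 -0.16705566  0.101     ] 0.0871305247700878 -163.7677972848009
[[ 0.4671 -0.1596  0.012 ]
 [ 0.4767 -0.1907  0.012 ]
 [ 0.4328 -0.2029  0.012 ]
 [ 0.4233 -0.172   0.012 ]]
axis ang -164.32304628548292
tip ang -164.1042737383021 0.16344855619751503
```

View pics/t8.png

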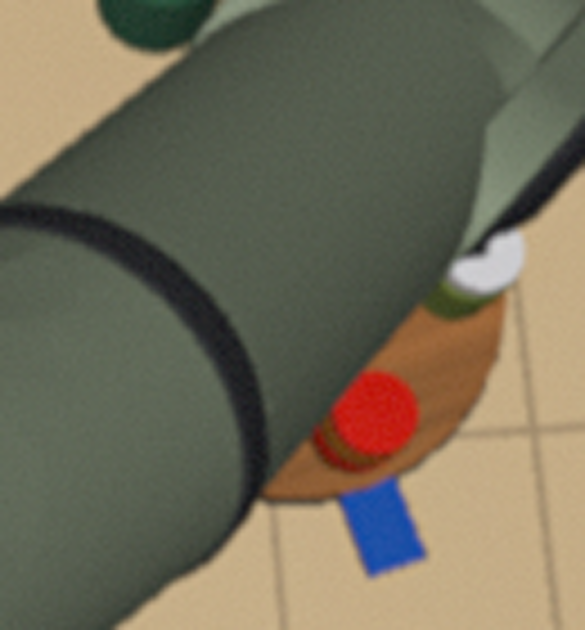

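Request:
drive_tool:
  series:
    - [10,0,0,0,0]
    - [10,0,0,0,0]
    - [10,0,0,0,0]
    - [10,0,0,0,0]

```text
clock: 18.0
position: [0.5899, -0.146, 0.1243]
tool_rot: [3.103, -0.035, -0.309]
force: [-0.9, -3.4, 2.7]
grip_width: 0.0367
```

```bash
python3 - <<'E'
from h import *
snap('scene','s9'); print(bot.observe()['qd'].round(4),bot.observe()['grip_width'])
E
```

```text
[-0.0001  0.0007  0.0012  0.0001 -0.0013 -0.0003  0.0001] 0.03671548253856975
```

View pics/s9.png

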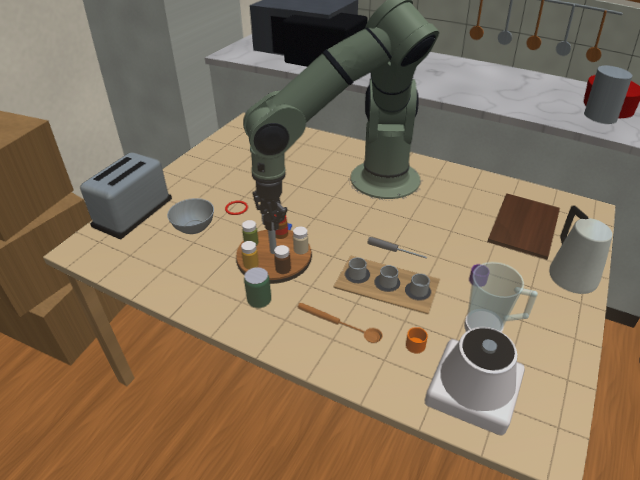

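The pots stand at (358,270), (388,277) and (419,287) on their discs. The screwdriver, spoon, tin, bowl, gasket and blender jar are where they began, and the arm is still and gripping the knob.

```bash
python3 -c "
from workcell import bot
print(bot.job_done())"
```

```text
the job is handed in; nothing more can be done
None
```

I slid the three steel pots onto their discs and turned the carousel about 180° clockwise by its knob. I handed the job in at about 18 s with the knob still gripped; no verdict was reported.

- **Pots:** the overhead picture after the last release put each pot within about 3 mm of its disc centre, all upright. The last scene picture showed them unchanged.
- **Red lid:** it measured −163.8°, against −164.1° to −164.3° for the pointer. That is under 1 mm sideways.
- **Grip:** set to 60 N, with the fingers stopped on the knob at 36.7 mm and the joints at rest. That reading is 1.3 mm below the knob's 38 mm.
- **Other things on the counter:** none had visibly moved in the last scene picture.
- **Small disagreement:** the tool ended about 6 mm off the measured knob axis. It tilted by about 0.04 rad, with small forces of up to about 4 N. My small corrections during the turn did not bring it back.

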